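Sort welded stubs and start the gas purge

TASK

Sort the welded tube stubs on the bench: stand the sound ones (full round flange) upright on the floor of the shallow purge tray, and put the rejects (flange sheared to a D) into the deep scrap bin. When all are sorted, turn the gas valve lever to half open (45 degrees), and after that press the purge start plunger until it snaps in and stays in. Leave the other things on the bench where they are.

Things in the scene. Friction and masses are not known exactly. Their poses are not given: they have to be found in the camera images.
- sound1: Sound stub: steel tube stub 54 mm high: upright tube, 26 mm outside diameter, on the middle of a flange 6 mm thick and 60 mm across at its foot. Its flange is a full circle. Origin: on the tube axis at the flange's underside, z up the tube; 150 g. May be absent.
- sound2: Sound stub: steel tube stub 54 mm high: upright tube, 26 mm outside diameter, on the middle of a flange 6 mm thick and 60 mm across at its foot. Its flange is a full circle. Origin: on the tube axis at the flange's underside, z up the tube; 150 g. May be absent.
- sound3: Sound stub: steel tube stub 54 mm high: upright tube, 26 mm outside diameter, on the middle of a flange 6 mm thick and 60 mm across at its foot. Its flange is a full circle. Origin: on the tube axis at the flange's underside, z up the tube; 150 g. May be absent.
- sound4: Sound stub: steel tube stub 54 mm high: upright tube, 26 mm outside diameter, on the middle of a flange 6 mm thick and 60 mm across at its foot. Its flange is a full circle. Origin: on the tube axis at the flange's underside, z up the tube; 150 g. May be absent.
- cut1: Reject: steel tube stub 54 mm high: upright tube, 26 mm outside diameter, on the middle of a flange 6 mm thick and 60 mm across at its foot. Marked as scrap by a straight edge sheared across the flange, 15 mm from the tube axis on its +x side: from above a D, not a full circle. Origin: on the tube axis at the flange's underside, z up the tube; 150 g. May be absent.
- cut2: Reject: steel tube stub 54 mm high: upright tube, 26 mm outside diameter, on the middle of a flange 6 mm thick and 60 mm across at its foot. Marked as scrap by a straight edge sheared across the flange, 15 mm from the tube axis on its +x side: from above a D, not a full circle. Origin: on the tube axis at the flange's underside, z up the tube; 150 g. May be absent.
- cut3: Reject: steel tube stub 54 mm high: upright tube, 26 mm outside diameter, on the middle of a flange 6 mm thick and 60 mm across at its foot. Marked as scrap by a straight edge sheared across the flange, 15 mm from the tube axis on its +x side: from above a D, not a full circle. Origin: on the tube axis at the flange's underside, z up the tube; 150 g. May be absent.
- tray: Shallow square aluminium purge tray, fixed to the bench: 170 x 170 mm outside, walls 4 mm thick and 25 mm high, floor 4 mm thick. Origin at the centre of its underside, x and y along its sides. Room for four stubs standing two by two, 76 mm apart.
- bin: Deep square grey steel scrap bin, fixed to the bench: 170 x 170 mm outside, walls 4 mm thick and 60 mm high, floor 4 mm thick. Origin at the centre of its underside, x and y along its sides. It and the tray stand at the left and right of the bench, either way round.
- valve (a joint): Angle of the gas valve lever (rad), 0 = shut (lever across the pipe) to 1.571 = fully open (lever along the pipe, away from the robot); opens clockwise seen from above, stays where left, needs about 2 N at the grip. A plate under it has ticks: short at shut, long at half open (45 degrees), short at full open.
- valve_axis (a point): Point on the vertical turning axis of the valve lever, at the height of its grip (70 mm above the bench).
- valve_grip (a point): Middle of the rubber grip of the valve lever, 70 mm out from the axis. The grip is a bar along the lever, 52 mm long, 14 mm wide, 20 mm tall, level, its top 80 mm above the bench.
- starter (a joint): Depth of the purge start plunger (m): 0 = out, 0.008 = fully in. It presses straight down. The resistance starts near 3 N, peaks at 6 to 10 N between 1 and 2 mm, then falls; past about 4 mm the plunger snaps in by itself and stays in. Let go before that, it springs back out.
- starter_top (a point): Centre of the top face of the plunger's black mushroom head, 38 mm in diameter, 66 mm above the bench when out; it stands on a grey box 74 mm square and 40 mm high with a steel collar (top 46 mm above the bench, 12 mm below the head's underside when out).
- vblock: Grey steel V-block among the stubs, 46 x 46 x 38 mm, 0.7 kg; origin at the centre of its underside. Not part of the job.
- tin: Tin, 52 mm in diameter, 85 mm high, between valve and plunger; origin at the centre of its underside. Not part of the job.
- collar: Steel ring, 56 mm outside, 28 mm inside, 18 mm high, at the far left; origin at the centre of its underside. Not part of the job.
- square: Grey L-shaped welding magnet, 66 x 64 x 16 mm, at the far right; origin under the middle of its long leg. Not part of the job.
Things that resemble listed ones, but are neither listed nor needed, are in the scene too. Leave any brown look-alike of the sound4 alone. Leave any orange or pink look-alike of the sound2 alone.

How it is judged:
On the way, in this order (a step that is already met when the one before it is completed fails the run):
1. all sound stubs stand in the tray and all rejects are in the bin (x of sound1 in the frame of tray between -0.08 and 0.08 m and y of sound1 in the frame of tray between -0.08 and 0.08 m and z of sound1 in the frame of tray between -0.005 and 0.012 m and linear speed of each of sound1, sound2, sound3, sound4, cut1, cut2, cut3 below 0.03 m/s and angle between each of sound1, sound2, sound3, sound4's own z axis and vertical below 0.15 rad and x of sound2 in the frame of tray between -0.08 and 0.08 m and y of sound2 in the frame of tray between -0.08 and 0.08 m and z of sound2 in the frame of tray between -0.005 and 0.012 m and x of sound3 in the frame of tray between -0.08 and 0.08 m and y of sound3 in the frame of tray between -0.08 and 0.08 m and z of sound3 in the frame of tray between -0.005 and 0.012 m and x of sound4 in the frame of tray between -0.08 and 0.08 m and y of sound4 in the frame of tray between -0.08 and 0.08 m and z of sound4 in the frame of tray between -0.005 and 0.012 m and x of cut1 in the frame of bin between -0.08 and 0.08 m and y of cut1 in the frame of bin between -0.08 and 0.08 m and z of cut1 in the frame of bin between -0.005 and 0.055 m and x of cut2 in the frame of bin between -0.08 and 0.08 m and y of cut2 in the frame of bin between -0.08 and 0.08 m and z of cut2 in the frame of bin between -0.005 and 0.055 m and x of cut3 in the frame of bin between -0.08 and 0.08 m and y of cut3 in the frame of bin between -0.08 and 0.08 m and z of cut3 in the frame of bin between -0.005 and 0.055 m), for 0.2 s.
2. the valve lever is set to half open (value of joint valve between 0.675 and 0.895 rad and velocity of joint valve between -0.05 and 0.05 rad/s), for 0.3 s.
3. the start plunger has snapped in (value of joint starter above 0.0068 m), for 0.2 s.
At the end, for the whole second after the job is handed in: Every sound stub stands upright (within 0.15 rad) and at rest on the tray's floor, every reject is at rest inside the bin, the valve lever is at 45 degrees within 6 degrees (0.785 +- 0.11 rad), and the plunger is in (deeper than 6.8 mm) (all of step 1 and value of joint valve between 0.675 and 0.895 rad and value of joint starter above 0.0068 m); the robot touches nothing.
It fails at once if a thing that is not part of the job is moved by more than 4 cm or knocked over (distance of any of vblock, tin, collar, square from where it was at the start of the episode above 0.04 m or angle between any of vblock, tin, collar, square's own z axis and vertical above 0.6 rad).
Of sound1, cut1, sound2, sound3, cut2, sound4, cut3 only 5 to 7 are there at a start; the rules pass over those that are not, and their reading is None.
At some moment in a run one of sound1, sound2, sound3, sound4, cut1, cut2, cut3 may be knocked a few centimetres aside while the robot is not near it.
It also fails if it takes over 210 s, if anything falls off the work surface, if the arm or the gripper's body presses on something with over 40 N, if the wrist force passes 120 N, or if a joint passes its speed limit or range.

ROBOT

A 6-joint arm with a two-finger parallel gripper is mounted at the origin on the work surface. World frame = base frame: x ahead of the robot, y to its left, z up, the work surface at z = 0. Lengths are in m, angles in rad, forces in N, time in s.
With the tool pointing down it reaches from about 0.35 to 0.775 m from the base axis. Payload 7.3 kg.
Tool frame: the origin (TCP) lies between the finger pads; the fingertips stand 25 mm ahead of it and the grasp point (between the pads) lies 6 mm ahead of it; z points along the fingers, y is the line along which they close (so a half turn about z gives the same grasp; the last joint's range is limited). The gripper opens to 92 mm and grips with 3 to 60 N. Pads are 19 mm wide; open, the fingers measure 130 mm over their backs; the gripper's body (75 mm by 190 mm) begins 47 mm behind the grasp point.
Start: joints at [-1.396, 0.342, 1.524, -0, 1.275, -0.146], TCP at [0.166, -0.498, 0.252] pointing down, gripper open.
Joint ranges: [-2.53, 2.53], [-0.77, 2.02], [0.04, 2.7], [-1, 4.14], [0.28, 2.66], [-3.11, 3.11]. Speed limits (rad/s): [2.57, 2.57, 3.14, 3.14, 3.14, 3.14].

INTERFACE

Orientations are given as a rotation vector (axis times angle).
In Python, from bench import * gives the robot as it stands. The module is installed in compiled form; this text tells all that it offers.
- The arm moves only by the shell command python3 -m pendant 'ROWS' [FORCE]. ROWS is JSON, a list of rows, each an object with "grip": the finger opening in cm, from 0 to 9.18; "travel": the shift along the tool's x, y, z in cm, a list of three; "yaw": the turn about the tool's z in rad. In form: [{"grip": grip, "travel": [x, y, z], "yaw": yaw}, ...]. A call has 1 to 5 rows; each row shifts and turns the commanded pose from where the row before left it, along the tool's axes as they then stand; what a row does not reach is not made up. A row lasts 1/8 s, in which the tool goes at most 62.5 mm and 10.7 degrees, less where a joint would pass 70% of its speed; a pose out of reach is approached as far as the arm can. A call with a gripper value outside its range is refused whole. The fingers move at their own pace and stop on an object; FORCE is the grip in N (left out, the last holds). Time passes only in rows, so rows that do not move let the fingers close. It gives the time, the measured TCP pose, the force, the opening and the grip force at its end, in the units of the state.
- sense(): the state, without advancing time (a new reading comes with each control period).
- read_camera(name): name is "scene" or "top"; returns a dict with "frame" (400x640x3 uint8, red, green, blue), "range_z" (400x640 float32, m along the optical axis (not along the pixel's ray), 0 where there is no reading), "fx", "fy", "cx", "cy" (pixels), "D" ([k1, k2, p1, p2, k3] as OpenCV has them; the pictures are not rectified), "R" (3x3) and "t" (3): a world point X has camera coordinates R X + t. Camera axes: x right, y down, z forward; pixel columns grow to the right and rows downward; lengths in m; the calibration is good to about 2 mm. A picture is of the moment at which its call begins.
- sign_off(): hands the job in; it is judged then, once.
The state is a dict: "time_s": time; "joints": joint angles; "joint_velocities": joint speeds; "effort": joint torques, N m; "tool_pos": TCP position; "tool_rot": TCP orientation; "ft_force": force on the tool from outside, world axes, zero at the start; "ft_torque": the same for the moment, N m; "grip_width": finger opening in m; "grip_force": force on a finger pad.
Only numpy, scipy, OpenCV 4.12 (cv2) and the standard library are available. Lean on these libraries where they do the work, as an engineer would, in place of code of your own. Each camera call takes 0.05 s, during which the arm holds its last target. There are 200 camera calls.

## Working session

There is one attempt and no reset: what is moved stays moved. The work goes in short steps, Python scripts to look and compute and a shell command to move; the robot and the scene stay as the last step left them, time stands still between calls to the robot, and variables do not carry over. Pictures are saved under pics/ and viewed, at most 14 in all, crops included, and the job is handed in when it is done.

```bash
mkdir -p pics
cat > h.py <<'E'
from bench import *
import numpy as np, cv2
def cam(n):
    c=read_camera(n); c['K']=np.array([[c['fx'],0,c['cx']],[0,c['fy'],c['cy']],[0,0,1.]]); c['D']=np.array(c['D'],float); c['R']=np.array(c['R']);c['t']=np.array(c['t']); return c
def save(c,name): cv2.imwrite('pics/'+name,c['frame'][:,:,::-1])
def ray(c,u,v,z):
    p=cv2.undistortPoints(np.array([[[u,v]]],float),c['K'],c['D'])[0,0]
    d=c['R'].T@np.array([p[0],p[1],1]); o=-c['R'].T@c['t']
    return o+d*(z-o[2])/d[2]
def cloud(c):
    h,w=c['range_z'].shape
    vv,uu=np.mgrid[0:h,0:w]
    p=cv2.undistortPoints(np.stack([uu,vv],-1).reshape(-1,1,2).astype(float),c['K'],c['D']).reshape(h,w,2)
    Z=c['range_z']; P=np.dstack([p[...,0]*Z,p[...,1]*Z,Z])
    W=(P-c['t'])@c['R']; W[Z==0]=np.nan
    return W
E
python3 - <<'E'
from h import *
for n in('scene','top'):
    c=cam(n);save(c,n+'0.png');print(n,c['fx'],-c['R'].T@c['t'],c['R'][2])
print(sense())
E
```

```text
scene 464.27242310868075 [1.0484387  0.89962033 1.04975625] [-0.37299589 -0.61971621 -0.69052581]
top 416.9058495709106 [ 0.4012672  -0.00288016  1.06581713] [ 9.00699326e-02 -3.59338771e-04 -9.95935378e-01]
{'time_s': 0.1, 'joints': array([-1.39602720e+00,  3.42628098e-01,  1.52488921e+00, -1.16932969e-05,
        1.27538430e+00, -1.45994310e-01]), 'joint_velocities': array([-0.00150656, -0.00164423, -0.00287178,  0.00068615,  0.0015445 ,
       -0.00025208]), 'effort': array([ 1.13395516e-03, -4.32004166e+01, -2.44694191e+01,  7.18227332e-02,
        5.26391761e-02, -4.82158441e-05]), 'tool_pos': array([ 0.16549391, -0.49790533,  0.25113865]), 'tool_rot': array([-3.09998198e+00, -5.01493053e-01,  4.71280693e-05]), 'ft_force': array([ 0.50976921, -0.11969298, -0.20102504]), 'ft_torque': array([-0.03972936,  0.02814364, -0.02755444]), 'grip_force': 0.0, 'grip_width': 0.09160454785424256}
```

View pics/top0.png

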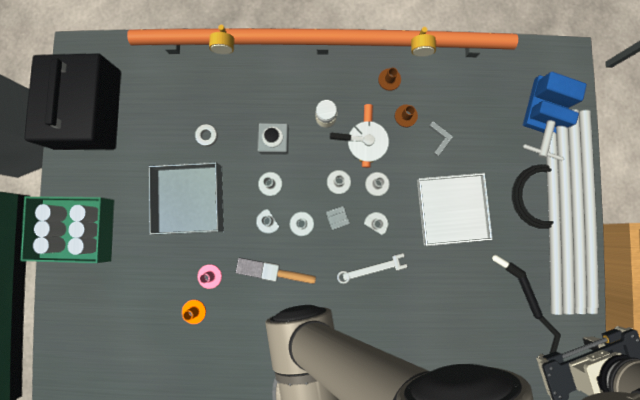

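View pics/scene0.png

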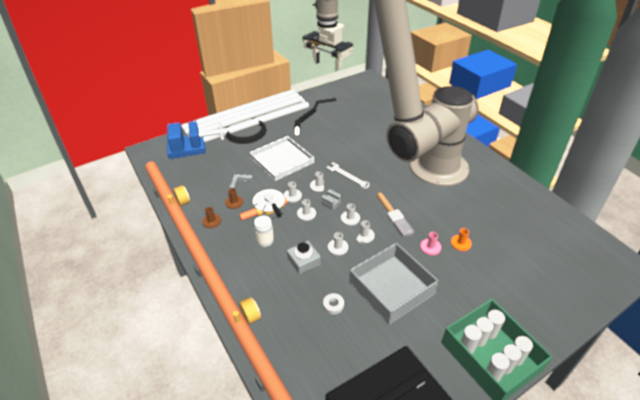

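Top view: six stubs around columns 265–380, rows 180–224 (two look D-shaped, at (267,222) and (376,222)). The V-block is at (337,217), the bin on the left at (185,198), the tray on the right at (455,209), the plunger at (272,137) and the valve at (368,140). The pink, orange and brown stubs are decoys.

```bash
cat > meas.py <<'E'
from h import *
import sys
def stubs(c,lo=(235,165),hi=(400,245)):
    W=cloud(c); z=W[...,2]
    hsv=cv2.cvtColor(c['frame'],cv2.COLOR_RGB2HSV)
    m=((hsv[...,1]<60)&(hsv[...,2]>150)).astype(np.uint8)
    k=np.zeros_like(m);k[lo[1]:hi[1],lo[0]:hi[0]]=1
    m*=k
    fill=cv2.morphologyEx(m,cv2.MORPH_CLOSE,np.ones((5,5),np.uint8))
    out=[]
    for q in cv2.findContours(fill,cv2.RETR_EXTERNAL,cv2.CHAIN_APPROX_NONE)[0]:
        if cv2.contourArea(q)<150: continue
        (u,v),r=cv2.minEnclosingCircle(q)
        mm=np.zeros_like(m);cv2.drawContours(mm,[q],-1,1,-1);mm=cv2.dilate(mm,np.ones((5,5)))
        s=(mm>0)&(z>.046)&(z<.062)
        top=np.nanmean(W[s],0) if s.sum() else None
        out.append((u,v,r,cv2.contourArea(q)/(np.pi*r*r),ray(c,u,v,.006),top,s.sum()))
    return out
if __name__=='__main__':
    np.set_printoptions(precision=4,suppress=True)
    c=cam('top')
    for o in stubs(c): print(np.round(o[:4],2),o[4],o[5],o[6])
    W=cloud(c)
    for n,(u,v) in dict(plunger=(272,137),valvehub=(368,140),grip=(340,136),tin=(326,105),vblock=(337,217)).items(): print(n,W[v,u])
    # bin, tray rims
    for n,(a,b,d,e),(l,h) in(('bin',(140,230,155,245),(.05,.07)),('tray',(410,500,165,255),(.019,.032))):
        s=W[d:e,a:b].reshape(-1,3);s=s[(s[:,2]>l)&(s[:,2]<h)];r=cv2.minAreaRect(s[:,:2].astype(np.float32));print(n,r,len(s))
    im=c['frame'][90:250,230:510,::-1];cv2.imwrite('pics/crop0.png',cv2.resize(im,None,fx=2.85,fy=2.85,interpolation=cv2.INTER_CUBIC))
E
python3 meas.py
```

```text
[375.81 223.99  12.19   0.73] [ 0.4248 -0.1407  0.006 ] [ 0.4252 -0.1406  0.0528] 30
[301.21 223.4   12.16   0.93] [0.4243 0.0488 0.006 ] [0.4236 0.0485 0.0534] 30
[267.99 220.81  12.19   0.72] [0.4299 0.1334 0.006 ] [0.4306 0.132  0.0524] 28
[337.22 217.59  11.65   0.66] [ 0.44   -0.0425  0.006 ] None 0
[376.86 183.63  11.97   0.93] [ 0.528  -0.1435  0.006 ] [ 0.5257 -0.1424  0.052 ] 39
[269.55 183.34  11.97   0.93] [0.5258 0.1315 0.006 ] [0.5243 0.1302 0.0531] 35
[338.33 181.5   12.     0.93] [ 0.5324 -0.0446  0.006 ] [ 0.5306 -0.0457  0.054 ] 29
plunger [0.6324 0.1204 0.0678]
valvehub [ 0.6259 -0.1131  0.0751]
grip [ 0.6334 -0.0449  0.0815]
tin [ 0.7077 -0.0105  0.088 ]
vblock [ 0.4409 -0.0413  0.0219]
bin ((0.4816083312034607, 0.3372349739074707), (0.1704176366329193, 0.1713966727256775), 3.0831189155578613) 650
tray ((0.464253306388855, -0.3398640751838684), (0.16980470716953278, 0.17310215532779694), 5.752431869506836) 498
```

View pics/crop0.png

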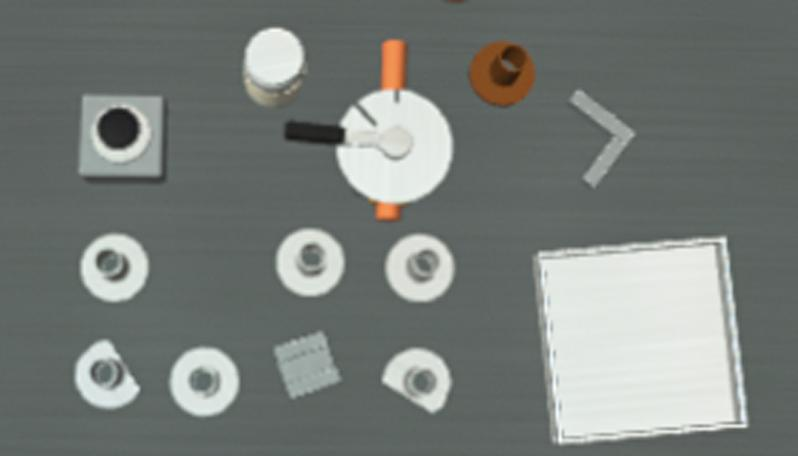

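Crop: sound stubs (full circles) at crop (113,266), (311,261), (420,267), (204,381). D rejects are at (106,374) and (420,380). The measured tube heights (~53 mm), tray and bin sizes (~170 mm) and radii all agree with the given sizes. The lever points left at (315,132), with the half-open tick at (365,112).

```bash
cat > d.py <<'E'
from h import *
import sys
from scipy.spatial.transform import Rotation as Q
s=sense();x=[float(a) for a in sys.argv[1:4]]
R=Q.from_rotvec(s['tool_rot']).as_matrix()
print('t%.1f'%s['time_s'],'pos',np.round(s['tool_pos'],4),'F',np.round(s['ft_force'],1),'w %.4f gf %.1f'%(s['grip_width'],s['grip_force']),
 'travel cm',np.round(R.T@(np.array(x)-s['tool_pos'])*100,2),'yaw to x-aligned',round(float(np.arctan2(R[1,0],R[0,0])),3))
E
python3 -m pendant '[{"grip":5,"travel":[0,0,0],"yaw":0.16},{"grip":5,"travel":[0,0,0],"yaw":0.16},{"grip":5,"travel":[4,-4,1],"yaw":0},{"grip":5,"travel":[4,-4,1],"yaw":0},{"grip":5,"travel":[4,-4,1],"yaw":0}]' 25
python3 d.py 0.527 -0.143 0.14
```

```text
time_s: 0.78
tool_pos: [0.2863, -0.3768, 0.2212]
tool_rot: [-3.141, 0.0, -0.0]
ft_force: [0.9, 0.2, 0.4]
grip_width: 0.0508
grip_force: 0.0
t0.8 pos [ 0.2863 -0.3768  0.2212] F [0.9 0.2 0.4] w 0.0508 gf 0.0 travel cm [ 24.07 -23.38   8.13] yaw to x-aligned -0.0
```

```bash
python3 -m pendant '[{"grip":5,"travel":[4,-4,1.5],"yaw":0},{"grip":5,"travel":[4,-4,1.5],"yaw":0},{"grip":5,"travel":[4,-4,1.5],"yaw":0},{"grip":5,"travel":[4,-4,1.5],"yaw":0},{"grip":5,"travel":[4,-4,1.5],"yaw":0}]' >/dev/null
python3 -m pendant '[{"grip":5,"travel":[4,-3.4,0.6],"yaw":0},{"grip":5,"travel":[0,0,0],"yaw":0}]' >/dev/null
python3 d.py 0.527 -0.143 0.05
```

```text
t1.6 pos [ 0.5269 -0.1412  0.1397] F [-0.5  0.1  0.2] w 0.0501 gf 0.0 travel cm [0.01 0.19 8.97] yaw to x-aligned 0.005
```

```bash
python3 -m pendant '[{"grip":5,"travel":[0,0.2,4.5],"yaw":0},{"grip":5,"travel":[0,0,4.5],"yaw":0},{"grip":1,"travel":[0,0,0],"yaw":0},{"grip":1,"travel":[0,0,0],"yaw":0},{"grip":1,"travel":[0,0,0],"yaw":0}]' 25
python3 -m pendant '[{"grip":1,"travel":[0,0,0],"yaw":0},{"grip":1,"travel":[0,0,-5],"yaw":0},{"grip":1,"travel":[0,0,-5],"yaw":0},{"grip":1,"travel":[-0.5,5.8,0],"yaw":0},{"grip":1,"travel":[-0.5,5.8,0],"yaw":0}]' 25 
python3 -m pendant '[{"grip":1,"travel":[-0.5,5.8,0],"yaw":0},{"grip":1,"travel":[-0.5,5.8,0],"yaw":0},{"grip":1,"travel":[0,0,0],"yaw":0}]' >/dev/null
python3 d.py 0.5056 -0.374 0.055
```

```text
time_s: 2.28
tool_pos: [0.5263, -0.1466, 0.0527]
tool_rot: [3.14, 0.001, 0.005]
ft_force: [-0.5, -0.7, 0.9]
grip_width: 0.0254
grip_force: 25.0
time_s: 2.9
tool_pos: [0.5158, -0.2629, 0.1526]
tool_rot: [3.14, 0.005, 0.004]
ft_force: [1.2, 0.1, -1.9]
grip_width: 0.0252
grip_force: 25.0
t3.3 pos [ 0.5043 -0.3821  0.1509] F [-0.2  0.2 -1.8] w 0.0256 gf 25.0 travel cm [ 0.12 -0.83  9.59] yaw to x-aligned -0.004
```

```bash
python3 -m pendant '[{"grip":1,"travel":[0,0,3],"yaw":0},{"grip":1,"travel":[0,0,0],"yaw":0}]' 25 >/dev/null
python3 d.py 0.5056 -0.374 0.057
```

```text
t3.5 pos [ 0.5043 -0.376   0.1189] F [ 0.5  1.7 -0.6] w 0.0255 gf 25.0 travel cm [ 0.15 -0.18  6.19] yaw to x-aligned 0.001
```

```bash
python3 -m pendant '[{"grip":1,"travel":[0.1,-0.2,4.1],"yaw":0},{"grip":1,"travel":[0,0,2],"yaw":0},{"grip":1,"travel":[0,0,0],"yaw":0},{"grip":5,"travel":[0,0,0],"yaw":0},{"grip":5,"travel":[0,0,0],"yaw":0}]' 25 
python3 -m pendant '[{"grip":5,"travel":[0,0,-4.5],"yaw":0},{"grip":5,"travel":[0,0,-4.5],"yaw":0},{"grip":5,"travel":[0.5,-5.8,0],"yaw":0},{"grip":5,"travel":[0.5,-5.8,0],"yaw":0},{"grip":5,"travel":[0.5,-5.8,0],"yaw":0}]' >/dev/null
python3 -m pendant '[{"grip":5,"travel":[0.5,-5.8,0],"yaw":0},{"grip":5,"travel":[0.5,-5.8,0],"yaw":0},{"grip":5,"travel":[0.1,-3.9,0],"yaw":0},{"grip":5,"travel":[0,0,0],"yaw":0},{"grip":5,"travel":[0,0,0],"yaw":0}]' >/dev/null
python3 d.py 0.5315 -0.045 0.05; python3 meas.py | grep '\['
```

```text
time_s: 4.15
tool_pos: [0.5074, -0.3766, 0.0617]
tool_rot: [3.139, 0.002, 0.004]
ft_force: [0.1, 0.2, -0.3]
grip_width: 0.0409
grip_force: 0.0
t5.4 pos [ 0.5326 -0.0475  0.1505] F [ 0.9 -0.9 -0.3] w 0.0499 gf 0.0 travel cm [-0.13 -0.26 10.05] yaw to x-aligned 0.001
[376.5  231.    16.1    0.37] [ 0.407  -0.1425  0.006 ] None 0
[267.83 220.9   12.23   0.72] [0.4297 0.1338 0.006 ] [0.4298 0.1323 0.0527] 29
[303.74 222.34  26.6    0.34] [0.4271 0.0424 0.006 ] None 0
[269.55 183.34  11.97   0.93] [0.5258 0.1315 0.006 ] [0.5235 0.1298 0.0525] 36
[334.   177.5   17.76   0.28] [ 0.5426 -0.0334  0.006 ] [ 0.5183 -0.0458  0.0507] 2
plunger [0.633  0.1207 0.0652]
valvehub [ 0.5329 -0.0675  0.4851]
grip [ 0.5381 -0.0277  0.4855]
tin [ 0.7093 -0.0105  0.0831]
vblock [ 0.4202 -0.0212  0.5671]
```

```bash
python3 -m pendant '[{"grip":5,"travel":[-0.1,-0.2,5],"yaw":0},{"grip":5,"travel":[0,0,5],"yaw":0},{"grip":1,"travel":[0,0,0],"yaw":0},{"grip":1,"travel":[0,0,0],"yaw":0},{"grip":1,"travel":[0,0,0],"yaw":0}]' 25
python3 -m pendant '[{"grip":1,"travel":[0,0,0],"yaw":0},{"grip":1,"travel":[0,0,-5],"yaw":0},{"grip":1,"travel":[0,0,-5],"yaw":0},{"grip":1,"travel":[-0.6,5.1,0],"yaw":0},{"grip":1,"travel":[-0.7,5.1,0],"yaw":0}]' 25 
python3 -m pendant '[{"grip":1,"travel":[-0.7,5.1,0],"yaw":0},{"grip":1,"travel":[-0.7,5.1,0],"yaw":0},{"grip":1,"travel":[-0.7,4.9,0],"yaw":0},{"grip":1,"travel":[0,0,2],"yaw":0},{"grip":1,"travel":[0,0,0],"yaw":0}]' >/dev/null
python3 d.py 0.498 -0.298 0.056
```

```text
time_s: 6.08
tool_pos: [0.5327, -0.0457, 0.0519]
tool_rot: [3.141, 0.0, 0.007]
ft_force: [0.8, -1.9, 2.2]
grip_width: 0.0256
grip_force: 25.0
time_s: 6.7
tool_pos: [0.5186, -0.1476, 0.1514]
tool_rot: [3.14, 0.005, 0.004]
ft_force: [0.4, -0.6, -1.2]
grip_width: 0.0255
grip_force: 25.0
t7.3 pos [ 0.4963 -0.2977  0.1289] F [-0.4  0.5 -2.3] w 0.0256 gf 25.0 travel cm [0.19 0.05 7.29] yaw to x-aligned -0.0
```

```bash
python3 -m pendant '[{"grip":1,"travel":[0.1,0,4.5],"yaw":0},{"grip":1,"travel":[0,0,2.8],"yaw":0},{"grip":1,"travel":[0,0,0],"yaw":0},{"grip":1,"travel":[0,0,0],"yaw":0}]' 25 
python3 -m pendant '[{"grip":5,"travel":[0,0,0],"yaw":0},{"grip":5,"travel":[0,0,0],"yaw":0},{"grip":5,"travel":[0,0,-4.5],"yaw":0},{"grip":5,"travel":[0,0,-4.5],"yaw":0},{"grip":5,"travel":[0.4,-5.9,0],"yaw":0}]' >/dev/null
python3 -m pendant '[{"grip":5,"travel":[0.4,-5.9,0],"yaw":0},{"grip":5,"travel":[0.4,-5.9,0],"yaw":0},{"grip":5,"travel":[0.4,-5.9,0],"yaw":0},{"grip":5,"travel":[0.4,-5.9,0],"yaw":0},{"grip":5,"travel":[0.4,-5.9,0],"yaw":0}]' >/dev/null
python3 -m pendant '[{"grip":5,"travel":[0.3,-5.9,0],"yaw":0},{"grip":5,"travel":[0,-1.6,2],"yaw":0},{"grip":5,"travel":[0,0,0],"yaw":0},{"grip":5,"travel":[0,0,0],"yaw":0}]' >/dev/null
python3 d.py 0.5248 0.131 0.05
python3 - <<'E'
from h import *
c=cam('top');cv2.imwrite('pics/t2.png',cv2.resize(c['frame'][90:250,230:510,::-1],None,fx=2.85,fy=2.85,interpolation=cv2.INTER_CUBIC))
E
```

```text
time_s: 7.82
tool_pos: [0.4991, -0.2978, 0.0582]
tool_rot: [3.141, 0.003, 0.002]
ft_force: [-0.4, -0.1, -1.4]
grip_width: 0.0255
grip_force: 25.0
t9.6 pos [0.5254 0.1302 0.1274] F [-0.4 -1.1  0.3] w 0.0502 gf 0.0 travel cm [-0.07 -0.08  7.74] yaw to x-aligned 0.0
```

View pics/t2.png

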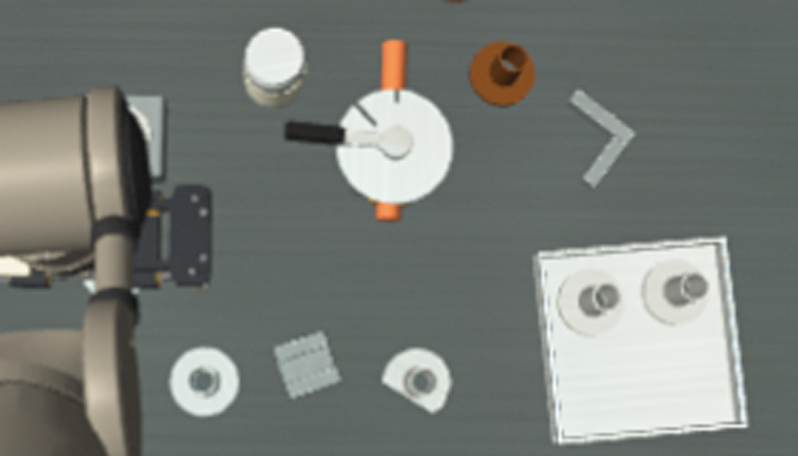

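Two stubs stand upright in the tray's far row, at crop (590,300) and (675,292). The others are unmoved. Next, the third sound stub.

```bash
python3 -m pendant '[{"grip":5,"travel":[-0.1,-0.1,4],"yaw":0},{"grip":5,"travel":[0,0,3.7],"yaw":0},{"grip":1,"travel":[0,0,0],"yaw":0},{"grip":1,"travel":[0,0,0],"yaw":0},{"grip":1,"travel":[0,0,0],"yaw":0}]' 25
python3 -m pendant '[{"grip":1,"travel":[0,0,0],"yaw":0},{"grip":1,"travel":[0,0,-5],"yaw":0},{"grip":1,"travel":[0,0,-5],"yaw":0},{"grip":1,"travel":[-0.9,5.1,0],"yaw":0},{"grip":1,"travel":[-0.9,5.1,0],"yaw":0}]' 25 
python3 -m pendant '[{"grip":1,"travel":[-0.9,5.1,0],"yaw":0},{"grip":1,"travel":[-0.9,5.1,0],"yaw":0},{"grip":1,"travel":[-0.9,5.1,0],"yaw":0},{"grip":1,"travel":[-0.9,5.1,0],"yaw":0},{"grip":1,"travel":[-0.9,5.1,0],"yaw":0}]' >/dev/null
python3 -m pendant '[{"grip":1,"travel":[-0.9,5.1,0],"yaw":0},{"grip":1,"travel":[-0.9,5.1,0],"yaw":0},{"grip":1,"travel":[-0.9,5.1,0],"yaw":0},{"grip":1,"travel":[0,0,2],"yaw":0},{"grip":1,"travel":[0,0,0],"yaw":0}]' >/dev/null
python3 d.py 0.430 -0.3816 0.056
```

```text
time_s: 10.25
tool_pos: [0.5254, 0.1318, 0.0516]
tool_rot: [-3.141, -0.001, -0.005]
ft_force: [0.5, -1.5, 2.4]
grip_width: 0.0255
grip_force: 25.0
time_s: 10.88
tool_pos: [0.5061, 0.0294, 0.151]
tool_rot: [3.141, 0.004, 0.004]
ft_force: [0.5, 0.7, -1.5]
grip_width: 0.0255
grip_force: 25.0
t12.1 pos [ 0.4334 -0.3775  0.1286] F [ 0.  -0.  -1.8] w 0.0255 gf 25.0 travel cm [-0.33  0.43  7.26] yaw to x-aligned -0.0
```

```bash
python3 -m pendant '[{"grip":1,"travel":[-0.3,0.4,4.5],"yaw":0},{"grip":1,"travel":[0,0,2.8],"yaw":0},{"grip":1,"travel":[0,0,0],"yaw":0},{"grip":1,"travel":[0,0,0],"yaw":0}]' 25 
python3 -m pendant '[{"grip":5,"travel":[0,0,0],"yaw":0},{"grip":5,"travel":[0,0,0],"yaw":0},{"grip":5,"travel":[0,0,-4.5],"yaw":0},{"grip":5,"travel":[0,0,-4.5],"yaw":0},{"grip":5,"travel":[0,-5.8,0],"yaw":0}]' >/dev/null
python3 -m pendant '[{"grip":5,"travel":[0,-5.8,0],"yaw":0},{"grip":5,"travel":[0,-5.8,0],"yaw":0},{"grip":5,"travel":[0,-5.8,0],"yaw":0},{"grip":5,"travel":[0,-5.8,0],"yaw":0},{"grip":5,"travel":[-0.3,-5.8,0],"yaw":0}]' >/dev/null
python3 -m pendant '[{"grip":5,"travel":[-0.3,-5.8,0],"yaw":0},{"grip":5,"travel":[0,-2.4,2],"yaw":0},{"grip":5,"travel":[0,0,0],"yaw":0},{"grip":5,"travel":[0,0,0],"yaw":0}]' >/dev/null
python3 d.py 0.424 0.0485 0.05
```

```text
time_s: 12.62
tool_pos: [0.4322, -0.382, 0.0582]
tool_rot: [3.141, 0.003, 0.002]
ft_force: [-0.2, -0.0, -0.6]
grip_width: 0.0254
grip_force: 25.0
t14.4 pos [0.4256 0.0474 0.1273] F [ 0.5 -0.4 -0.3] w 0.0500 gf 0.0 travel cm [-0.17 -0.11  7.73] yaw to x-aligned 0.001
```

```bash
python3 -m pendant '[{"grip":5,"travel":[-0.2,-0.1,4],"yaw":0},{"grip":5,"travel":[0,0,3.7],"yaw":0},{"grip":1,"travel":[0,0,0],"yaw":0},{"grip":1,"travel":[0,0,0],"yaw":0},{"grip":1,"travel":[0,0,0],"yaw":0}]' 25
python3 -m pendant '[{"grip":1,"travel":[0,0,0],"yaw":0},{"grip":1,"travel":[0,0,-5],"yaw":0},{"grip":1,"travel":[0,0,-5],"yaw":0},{"grip":1,"travel":[0,5.1,0],"yaw":0},{"grip":1,"travel":[0,5.1,0],"yaw":0}]' 25 
python3 -m pendant '[{"grip":1,"travel":[0,5.1,0],"yaw":0},{"grip":1,"travel":[0,5.1,0],"yaw":0},{"grip":1,"travel":[0,5.1,0],"yaw":0},{"grip":1,"travel":[0,5.1,0],"yaw":0},{"grip":1,"travel":[-0.2,4.9,0],"yaw":0}]' >/dev/null
python3 -m pendant '[{"grip":1,"travel":[0,0,2],"yaw":0},{"grip":1,"travel":[0,0,0],"yaw":0}]' >/dev/null
python3 d.py 0.4224 -0.306 0.056
```

```text
time_s: 15.0
tool_pos: [0.4243, 0.0486, 0.0512]
tool_rot: [3.141, 0.0, 0.005]
ft_force: [0.7, -1.2, 2.5]
grip_width: 0.0255
grip_force: 25.0
time_s: 15.62
tool_pos: [0.4235, -0.0538, 0.1511]
tool_rot: [3.141, 0.005, 0.005]
ft_force: [0.6, -0.4, -1.4]
grip_width: 0.0251
grip_force: 25.0
t16.5 pos [ 0.4203 -0.3055  0.1288] F [-0.3  0.5 -1.7] w 0.0255 gf 25.0 travel cm [0.22 0.07 7.28] yaw to x-aligned -0.0
```

```bash
python3 -m pendant '[{"grip":1,"travel":[0.2,0.1,4.5],"yaw":0},{"grip":1,"travel":[0,0,2.8],"yaw":0},{"grip":1,"travel":[0,0,0],"yaw":0},{"grip":1,"travel":[0,0,0],"yaw":0}]' 25 
python3 -m pendant '[{"grip":5,"travel":[0,0,0],"yaw":0},{"grip":5,"travel":[0,0,0],"yaw":0},{"grip":5,"travel":[0,0,-4.5],"yaw":0},{"grip":5,"travel":[0,0,-4.5],"yaw":0},{"grip":5,"travel":[0,0,0],"yaw":0}]' >/dev/null
python3 d.py 0.425 -0.1407 0.05; python3 meas.py | grep '^\['
```

```text
time_s: 17.0
tool_pos: [0.424, -0.307, 0.0581]
tool_rot: [3.141, 0.002, 0.001]
ft_force: [-0.2, -0.2, -1.6]
grip_width: 0.0258
grip_force: 25.0
t17.6 pos [ 0.425  -0.3085  0.1507] F [ 0.6 -0.5 -0.4] w 0.0500 gf 0.0 travel cm [ -0.05 -16.84   9.97] yaw to x-aligned 0.001
[375.88 223.88  12.22   0.73] [ 0.4251 -0.1409  0.006 ] [ 0.4251 -0.1405  0.0536] 30
[267.83 220.9   12.23   0.73] [0.4297 0.1338 0.006 ] [0.4305 0.1327 0.053 ] 28
[337.5  217.5   11.85   0.65] [ 0.4403 -0.0432  0.006 ] None 0
```

```bash
python3 -m pendant '[{"grip":5,"travel":[0,-5.6,0],"yaw":0},{"grip":5,"travel":[0,-5.6,0],"yaw":0},{"grip":5,"travel":[0,-5.6,0],"yaw":0},{"grip":5,"travel":[0,0,2],"yaw":0},{"grip":5,"travel":[0,0,0],"yaw":0}]' >/dev/null
python3 -m pendant '[{"grip":5,"travel":[0,0,4],"yaw":0},{"grip":5,"travel":[0,0,4],"yaw":0},{"grip":1,"travel":[0,0,0],"yaw":0},{"grip":1,"travel":[0,0,0],"yaw":0},{"grip":1,"travel":[0,0,0],"yaw":0}]' 25
python3 -m pendant '[{"grip":1,"travel":[0,0,0],"yaw":0},{"grip":1,"travel":[0,0,-5],"yaw":0},{"grip":1,"travel":[0,0,-5],"yaw":0},{"grip":1,"travel":[0.9,-4.8,0],"yaw":0},{"grip":1,"travel":[0.9,-4.8,0],"yaw":0}]' 25 
python3 -m pendant '[{"grip":1,"travel":[0.9,-4.8,0],"yaw":0},{"grip":1,"travel":[0.9,-4.8,0],"yaw":0},{"grip":1,"travel":[0.9,-4.8,0],"yaw":0},{"grip":1,"travel":[0.9,-4.8,0],"yaw":0},{"grip":1,"travel":[0.9,-4.8,0],"yaw":0}]' >/dev/null
python3 -m pendant '[{"grip":1,"travel":[0.9,-4.8,0],"yaw":0},{"grip":1,"travel":[0.9,-4.8,0],"yaw":0},{"grip":1,"travel":[0.9,-4.8,0],"yaw":0},{"grip":1,"travel":[0,0,0],"yaw":0},{"grip":1,"travel":[0,0,0],"yaw":0}]' >/dev/null
python3 d.py 0.519 0.337 0.056
```

```text
time_s: 18.92
tool_pos: [0.4242, -0.1398, 0.0482]
tool_rot: [3.14, 0.001, 0.004]
ft_force: [-0.2, -0.8, 0.7]
grip_width: 0.0254
grip_force: 25.0
time_s: 19.55
tool_pos: [0.4416, -0.0423, 0.148]
tool_rot: [3.141, -0.002, 0.004]
ft_force: [0.3, 0.5, -2.0]
grip_width: 0.0253
grip_force: 25.0
t20.8 pos [0.5123 0.3406 0.1465] F [-0.   0.  -1.7] w 0.0255 gf 25.0 travel cm [0.68 0.35 9.05] yaw to x-aligned 0.001
```

```bash
python3 -m pendant '[{"grip":1,"travel":[0.7,0.3,4.5],"yaw":0},{"grip":1,"travel":[0,0,4.6],"yaw":0},{"grip":1,"travel":[0,0,0],"yaw":0},{"grip":1,"travel":[0,0,0],"yaw":0}]' 25 
python3 -m pendant '[{"grip":4,"travel":[0,0,0],"yaw":0},{"grip":4,"travel":[0,0,0],"yaw":0},{"grip":4,"travel":[0,0,-5],"yaw":0},{"grip":4,"travel":[0,0,-5],"yaw":0},{"grip":5,"travel":[-2.2,5.1,0],"yaw":0}]' >/dev/null
python3 -m pendant '[{"grip":5,"travel":[-2.2,5.1,0],"yaw":0},{"grip":5,"travel":[-2.2,5.1,0],"yaw":0},{"grip":5,"travel":[-2.3,5.1,2],"yaw":0},{"grip":5,"travel":[0,0,0],"yaw":0},{"grip":5,"travel":[0,0,0],"yaw":0}]' >/dev/null
python3 d.py 0.43 0.133 0.05
```

```text
time_s: 21.3
tool_pos: [0.5203, 0.3373, 0.0568]
tool_rot: [3.142, -0.0, 0.001]
ft_force: [0.5, 0.4, -2.1]
grip_width: 0.0257
grip_force: 25.0
t22.6 pos [0.4321 0.1342 0.1367] F [ 1.4  0.3 -0.3] w 0.0499 gf 0.0 travel cm [-0.23  0.12  8.66] yaw to x-aligned 0.0
```

```bash
python3 -m pendant '[{"grip":5,"travel":[-0.2,0.1,4.3],"yaw":0},{"grip":5,"travel":[0,0,4.3],"yaw":0},{"grip":1,"travel":[0,0,0],"yaw":0},{"grip":1,"travel":[0,0,0],"yaw":0},{"grip":1,"travel":[0,0,0],"yaw":0}]' 25
python3 -m pendant '[{"grip":1,"travel":[0,0,0],"yaw":0},{"grip":1,"travel":[0,0,-5],"yaw":0},{"grip":1,"travel":[0,0,-5],"yaw":0},{"grip":1,"travel":[0.3,-5.1,0],"yaw":0},{"grip":1,"travel":[0.3,-5.1,0],"yaw":0}]' 25 
python3 -m pendant '[{"grip":1,"travel":[0.4,-5.1,0],"yaw":0},{"grip":1,"travel":[0.4,-5.1,0],"yaw":0},{"grip":1,"travel":[0,0,0],"yaw":0},{"grip":1,"travel":[0,0,0],"yaw":0}]' >/dev/null
python3 d.py 0.444 0.337 0.056
```

```text
time_s: 23.18
tool_pos: [0.4305, 0.1335, 0.0514]
tool_rot: [-3.141, -0.002, -0.006]
ft_force: [1.0, 1.3, 0.9]
grip_width: 0.0255
grip_force: 25.0
time_s: 23.8
tool_pos: [0.4355, 0.2358, 0.1513]
tool_rot: [-3.141, 0.002, -0.004]
ft_force: [1.0, 0.0, -1.8]
grip_width: 0.026
grip_force: 25.0
t24.3 pos [0.4424 0.3366 0.1496] F [-0.1 -0.6 -1.2] w 0.0257 gf 25.0 travel cm [ 0.17 -0.05  9.36] yaw to x-aligned 0.001
```

```bash
python3 -m pendant '[{"grip":1,"travel":[0.1,0,4.5],"yaw":0},{"grip":1,"travel":[0,0,4.7],"yaw":0},{"grip":1,"travel":[0,0,0],"yaw":0},{"grip":1,"travel":[0,0,0],"yaw":0}]' 25 
python3 -m pendant '[{"grip":4,"travel":[0,0,0],"yaw":0},{"grip":4,"travel":[0,0,0],"yaw":0},{"grip":4,"travel":[0,0,-5],"yaw":0},{"grip":4,"travel":[0,0,-5],"yaw":0},{"grip":5,"travel":[0,5.1,0],"yaw":0}]' >/dev/null
python3 -m pendant '[{"grip":5,"travel":[0,5.8,0],"yaw":0},{"grip":5,"travel":[0,5.8,0],"yaw":0},{"grip":5,"travel":[0,5.8,0],"yaw":0},{"grip":5,"travel":[0,5.8,0],"yaw":0},{"grip":5,"travel":[0,0,0],"yaw":0}]'
python3 - <<'E'
from h import *
c=cam('top');cv2.imwrite('pics/t3.png',cv2.resize(c['frame'][60:270,130:510,::-1],None,fx=2.1,fy=2.1,interpolation=cv2.INTER_CUBIC))
W=cloud(c);z=W[...,2]
hsv=cv2.cvtColor(c['frame'],cv2.COLOR_RGB2HSV)
np.set_printoptions(precision=4,suppress=True)
# lever grip: dark pixels near height .08
def blob(m,a,b,d,e):
    k=np.zeros(m.shape,bool);k[d:e,a:b]=1;m=m&k;v,u=np.nonzero(m);return u.mean(),v.mean(),m.sum(),m
u,v,n,m=blob((hsv[...,2]<70),320,356,125,148)
g=ray(c,u,v,.08);print('grip',u,v,n,g,np.nanmedian(z[m]))
r=cv2.minAreaRect(np.argwhere(m)[:,::-1].astype(np.float32));print(r)
u,v,n,m=blob((hsv[...,2]<70),258,288,122,152);print('plunger',u,v,n,ray(c,u,v,.066),np.nanmedian(z[m]))
u,v,n,m=blob((hsv[...,1]<60)&(hsv[...,2]>170)&(z>.066)&(z<.1),345,395,118,165);print('hub',u,v,n,ray(c,u,v,.07),np.nanmedian(z[m]))
u,v,n,m=blob((hsv[...,1]<60)&(hsv[...,2]>150)&(z<.04),345,395,118,165);print('plate',u,v,n,np.nanmedian(z[m]))
q=cv2.findContours(m.astype(np.uint8),cv2.RETR_EXTERNAL,2)[0];q=max(q,key=cv2.contourArea);(u,v),r=cv2.minEnclosingCircle(q);print(u,v,r,ray(c,u,v,np.nanmedian(z[m])))
E
```

```text
time_s: 24.8
tool_pos: [0.4444, 0.3363, 0.0587]
tool_rot: [3.141, -0.0, 0.001]
ft_force: [-0.6, 0.7, -1.2]
grip_width: 0.0257
grip_force: 25.0
time_s: 26.05
tool_pos: [0.4444, 0.0506, 0.1585]
tool_rot: [3.141, -0.008, 0.002]
ft_force: [0.2, 0.7, 0.2]
grip_width: 0.0504
grip_force: 0.0
grip 339.55223880597015 136.29850746268656 134 [ 0.633  -0.0439  0.08  ] 0.07929538742048384
((339.8230895996094, 136.41539001464844), (20.341697692871094, 6.821910381317139), 7.125016689300537)
plunger 271.1478873239437 134.7394366197183 142 [0.6385 0.1228 0.066 ] 0.06612855221446881
hub 363.84375 139.06875 160 [ 0.6292 -0.1035  0.07  ] 0.07321873259514745
plate 379.9189189189189 136.32432432432432 37 0.0002734776476225499
375.0 160.0 9.999999747378752e-05 [ 0.5903 -0.1395  0.0003]
```

View pics/t3.png

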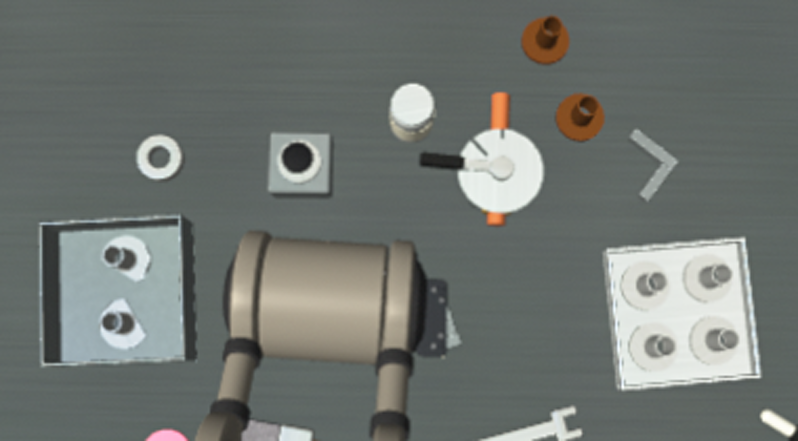

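The four sound stubs stand in the tray, at (645,285), (713,275), (655,347) and (718,338). Both D's stand in the bin, at (125,258) and (122,323). The lever is at (440,160), still shut. Next I measure the plate ticks.

```bash
python3 - <<'E'
from h import *
np.set_printoptions(precision=4,suppress=True)
c=cam('top');W=cloud(c);z=W[...,2]
print('plate z',np.round([z[150,372],z[152,380],z[130,378],z[140,385]],4))
zp=np.nanmedian([z[150,372],z[152,380],z[130,378],z[140,385]])
hsv=cv2.cvtColor(c['frame'],cv2.COLOR_RGB2HSV);V=hsv[...,2]
white=((hsv[...,1]<50)&(V>150)).astype(np.uint8)
k=np.zeros_like(white);k[112:165,340:395]=1;white*=k
w=cv2.morphologyEx(white,cv2.MORPH_CLOSE,np.ones((5,5),np.uint8))
w=cv2.morphologyEx(w,cv2.MORPH_OPEN,np.ones((9,9),np.uint8))
q=max(cv2.findContours(w,cv2.RETR_EXTERNAL,cv2.CHAIN_APPROX_NONE)[0],key=cv2.contourArea)
(u,v),r=cv2.minEnclosingCircle(q);ce=ray(c,u,v,zp);print('centre',u,v,r,ce)
axis=W[140,368]; 
m=((V<150)&(hsv[...,1]<120)).astype(np.uint8)
disk=np.zeros_like(m);cv2.circle(disk,(int(round(u)),int(round(v))),int(r-2),1,-1)
n,l,s,cc=cv2.connectedComponentsWithStats(m*disk,connectivity=8)
for i in range(1,n):
    p=ray(c,*cc[i],zp);d=p-ce;print(s[i],cc[i],p,'cw from +y deg',np.degrees(np.arctan2(d[0],d[1])),'rad',np.hypot(*d[:2]))
g=np.array([.633,-.0439]);d=g-ce[:2];print('lever',np.degrees(np.arctan2(*d)),np.hypot(*d))
cv2.imwrite('pics/plate.png',cv2.resize(c['frame'][105:170,315:400,::-1],None,fx=7,fy=7,interpolation=cv2.INTER_CUBIC))
E
python3 d.py 0.633 -0.044 0.15
```

```text
plate z [0.0559 0.054  0.0519 0.0537]
centre 367.97833251953125 140.7812042236328 20.461414337158203 [ 0.6287 -0.1154  0.0538]
[369 124   1   1   1] [369. 124.] [ 0.6712 -0.118   0.0538] cw from +y deg 93.51500517922173 rad 0.04258997334345775
[356 128   6   6   8] [358.25 130.  ] [ 0.6556 -0.0913  0.0538] cw from +y deg 48.14293462629795 rad 0.036134035971015124
[368 145   2   1   2] [368.5 145. ] [ 0.6181 -0.1166  0.0538] cw from +y deg -96.87735264788164 rad 0.01067145889657605
lever 3.4165131032086324 0.0715992389354142
t26.1 pos [0.4443 0.0536 0.1583] F [ 0.4  0.5 -0.8] w 0.0503 gf 0.0 travel cm [18.88  9.74  0.85] yaw to x-aligned -0.001
```

View pics/plate.png

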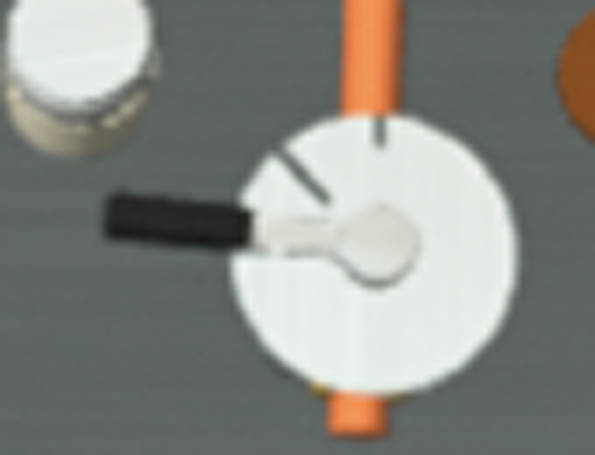

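The tick angles fit: lever shut at 3.4° clockwise from +y, half-open tick at 48.1°, full at 93.5°. The grip is 71.6 mm from the axis, against 70 mm nominal.

```bash
python3 -m pendant '[{"grip":5,"travel":[4.7,2.4,0],"yaw":0},{"grip":5,"travel":[4.7,2.4,0],"yaw":0},{"grip":5,"travel":[4.7,2.4,0],"yaw":0},{"grip":5,"travel":[4.7,2.5,0],"yaw":0},{"grip":5,"travel":[0,0,0],"yaw":-0.168}]' >/dev/null
python3 -m pendant '[{"grip":5,"travel":[0,0,0],"yaw":-0.168},{"grip":5,"travel":[0,0,0],"yaw":-0.168},{"grip":5,"travel":[0,0,0],"yaw":-0.168},{"grip":5,"travel":[0,0,0],"yaw":-0.168},{"grip":5,"travel":[0,0,0],"yaw":-0.168}]' >/dev/null
python3 -m pendant '[{"grip":5,"travel":[0,0,0],"yaw":-0.168},{"grip":5,"travel":[0,0,0],"yaw":-0.168},{"grip":5,"travel":[0,0,0],"yaw":-0.168},{"grip":5,"travel":[0,0,0],"yaw":0},{"grip":5,"travel":[0,0,0],"yaw":0}]' >/dev/null
python3 d.py 0.633 -0.044 0.082
```

```text
t28.0 pos [ 0.6323 -0.0416  0.1577] F [0.2 0.9 0.2] w 0.0504 gf 0.0 travel cm [-0.23  0.08  7.57] yaw to x-aligned 1.511
```

```bash
python3 -m pendant '[{"grip":5,"travel":[-0.2,0.1,3.8],"yaw":0},{"grip":5,"travel":[0,0,3.8],"yaw":0},{"grip":5,"travel":[0,0,0],"yaw":0},{"grip":0.8,"travel":[0,0,0],"yaw":0},{"grip":0.8,"travel":[0,0,0],"yaw":0}]' 12
python3 -m pendant '[{"grip":0.8,"travel":[0,0,0],"yaw":0},{"grip":0.8,"travel":[0,0,0],"yaw":0},{"grip":0.8,"travel":[0,0,0],"yaw":0}]' 12
python3 d.py 0.633 -0.044 0.082
```

```text
time_s: 28.65
tool_pos: [0.6342, -0.045, 0.0838]
tool_rot: [2.283, 2.154, 0.003]
ft_force: [0.3, 0.2, 0.0]
grip_width: 0.0343
grip_force: 0.0
time_s: 29.02
tool_pos: [0.6334, -0.0449, 0.0824]
tool_rot: [2.285, 2.155, 0.001]
ft_force: [-0.4, 1.3, 3.9]
grip_width: 0.0142
grip_force: 12.0
t29.0 pos [ 0.6334 -0.0449  0.0824] F [-0.4  1.3  3.9] w 0.0142 gf 12.0 travel cm [ 0.09 -0.05  0.04] yaw to x-aligned 1.512
```

Gripped: 14.2 mm opening on the 14 mm bar. Now turn it 45° along the arc.

```bash
python3 -m pendant '[{"grip":0.8,"travel":[-0.03,0.69,0],"yaw":0.098},{"grip":0.8,"travel":[-0.03,0.69,0],"yaw":0.098},{"grip":0.8,"travel":[-0.03,0.69,0],"yaw":0.098},{"grip":0.8,"travel":[-0.03,0.69,0],"yaw":0.098}]' 12
python3 -m pendant '[{"grip":0.8,"travel":[-0.03,0.69,0],"yaw":0.098},{"grip":0.8,"travel":[-0.03,0.69,0],"yaw":0.098},{"grip":0.8,"travel":[-0.03,0.69,0],"yaw":0.098},{"grip":0.8,"travel":[-0.03,0.69,0],"yaw":0.099},{"grip":0.8,"travel":[0,0,0],"yaw":0}]' 12
python3 -m pendant '[{"grip":0.8,"travel":[0,0,0],"yaw":0},{"grip":0.8,"travel":[0,0,0],"yaw":0}]' 12 >/dev/null
python3 d.py 0.681 -0.068 0.082
```

```text
time_s: 29.52
tool_pos: [0.6595, -0.0521, 0.0823]
tool_rot: [2.664, 1.665, -0.002]
ft_force: [-3.0, -1.7, 5.7]
grip_width: 0.0139
grip_force: 11.9
time_s: 30.15
tool_pos: [0.6815, -0.0692, 0.0823]
tool_rot: [2.936, 1.115, -0.002]
ft_force: [-4.1, -1.9, 5.9]
grip_width: 0.0138
grip_force: 12.0
t30.4 pos [ 0.6813 -0.069   0.0824] F [-3.  -3.3  6. ] w 0.0138 gf 12.0 travel cm [ 0.04 -0.09  0.04] yaw to x-aligned 0.727
```

```bash
python3 -m pendant '[{"grip":4,"travel":[0,0,0],"yaw":0},{"grip":4,"travel":[0,0,0],"yaw":0},{"grip":4,"travel":[0,0,0],"yaw":0},{"grip":4,"travel":[0,0,-4],"yaw":0},{"grip":4,"travel":[0,0,-4],"yaw":0}]' 12
python3 -m pendant '[{"grip":0,"travel":[0,0,0],"yaw":0},{"grip":0,"travel":[0,0,0],"yaw":0}]' 30 >/dev/null
python3 d.py 0.638 0.122 0.15
```

```text
time_s: 31.02
tool_pos: [0.6815, -0.0679, 0.1619]
tool_rot: [-2.935, -1.118, 0.002]
ft_force: [1.2, -0.0, -0.2]
grip_width: 0.0402
grip_force: 0.0
t31.3 pos [ 0.6813 -0.0679  0.161 ] F [-0.4 -0.4 -1.2] w 0.0249 gf 0.0 travel cm [  9.4  -17.06   1.11] yaw to x-aligned 0.728
```

```bash
python3 -m pendant '[{"grip":0,"travel":[2.3,-4.3,0],"yaw":0},{"grip":0,"travel":[2.4,-4.3,0],"yaw":0},{"grip":0,"travel":[2.4,-4.3,0],"yaw":0},{"grip":0,"travel":[2.3,-4.2,1],"yaw":0},{"grip":0,"travel":[0,0,0],"yaw":0}]' 30 >/dev/null
python3 d.py 0.638 0.122 0.094
python3 - <<'E'
from h import *
c=cam('top');hsv=cv2.cvtColor(c['frame'],cv2.COLOR_RGB2HSV);W=cloud(c)
m=(hsv[...,2]<80)&(W[...,2]>.07)&(W[...,2]<.09);k=np.zeros_like(m);k[105:150,325:370]=1
v,u=np.nonzero(m&k);g=ray(c,u.mean(),v.mean(),.08);d=g-np.array([.6287,-.1146,.08]);print(g,len(u),np.degrees(np.arctan2(d[0],d[1])),np.hypot(d[0],d[1]))
cv2.imwrite('pics/t4.png',cv2.resize(c['frame'][60:270,130:510,::-1],None,fx=2.1,fy=2.1,interpolation=cv2.INTER_CUBIC))
E
```

```text
t31.9 pos [0.6358 0.1256 0.1491] F [0.2 0.1 0.8] w 0.0006 gf 0.0 travel cm [-0.06  0.43  5.51] yaw to x-aligned 0.732
[ 0.67943764 -0.06744583  0.08      ] 129 47.09646024635066 0.06926632715480395
```

View pics/t4.png

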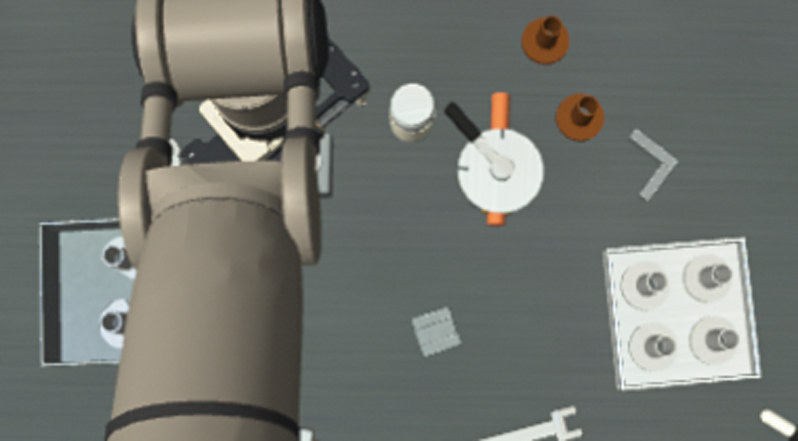

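The lever lies over the long half-open tick (about 44° open), and the tray and bin are unchanged. Now press the plunger.

```bash
python3 -m pendant '[{"grip":0,"travel":[0,0.4,3],"yaw":0},{"grip":0,"travel":[0,0,2.5],"yaw":0},{"grip":0,"travel":[0,0,0],"yaw":0}]' 30
python3 -m pendant '[{"grip":0,"travel":[0,0,0.3],"yaw":0},{"grip":0,"travel":[0,0,0.2],"yaw":0},{"grip":0,"travel":[0,0,0.2],"yaw":0},{"grip":0,"travel":[0,0,0.2],"yaw":0},{"grip":0,"travel":[0,0,0],"yaw":0}]' 30
```

```text
time_s: 32.33
tool_pos: [0.6396, 0.1176, 0.094]
tool_rot: [-2.936, -1.115, 0.008]
ft_force: [-0.1, -0.3, -0.2]
grip_width: 0.0004
grip_force: 0.0
time_s: 32.95
tool_pos: [0.6414, 0.119, 0.0886]
tool_rot: [2.935, 1.118, 0.003]
ft_force: [0.2, -1.3, 4.0]
grip_width: 0.0003
grip_force: 2.2
```

```bash
python3 -m pendant '[{"grip":0,"travel":[0,0,0.2],"yaw":0},{"grip":0,"travel":[0,0,0.2],"yaw":0},{"grip":0,"travel":[0,0,0],"yaw":0}]' 30
python3 -m pendant '[{"grip":0,"travel":[0,0,0.2],"yaw":0},{"grip":0,"travel":[0,0,0.2],"yaw":0},{"grip":0,"travel":[0,0,0],"yaw":0}]' 30
```

```text
time_s: 33.33
tool_pos: [0.6405, 0.1193, 0.0833]
tool_rot: [-2.936, -1.118, 0.001]
ft_force: [-0.4, 0.5, 1.3]
grip_width: 0.0004
grip_force: 0.8
time_s: 33.7
tool_pos: [0.6407, 0.1193, 0.0829]
tool_rot: [2.935, 1.119, 0.001]
ft_force: [-9.4, -1.5, 22.4]
grip_width: 0.0001
grip_force: 11.2
```

It is against the hard stop, so it has snapped in. Back off and check.

```bash
python3 -m pendant '[{"grip":0,"travel":[0,0,-2],"yaw":0},{"grip":0,"travel":[0,0,-5],"yaw":0},{"grip":0,"travel":[-1,5,-2],"yaw":0},{"grip":0,"travel":[-3,5,0],"yaw":0},{"grip":0,"travel":[-4,4,0],"yaw":0}]' 30 >/dev/null
python3 -m pendant '[{"grip":0,"travel":[-5,0,0],"yaw":0},{"grip":0,"travel":[-5,0,0],"yaw":0},{"grip":0,"travel":[-5,0,0],"yaw":0},{"grip":0,"travel":[0,0,0],"yaw":0},{"grip":0,"travel":[0,0,0],"yaw":0}]' 30
python3 - <<'E'
from h import *
c=cam('top');W=cloud(c);hsv=cv2.cvtColor(c['frame'],cv2.COLOR_RGB2HSV)
m=(hsv[...,2]<70);k=np.zeros_like(m);k[122:152,258:288]=1;m&=k;print('plunger z',np.nanmedian(W[...,2][m]),m.sum())
cv2.imwrite('pics/t5.png',cv2.resize(c['frame'][60:270,130:510,::-1],None,fx=2.1,fy=2.1,interpolation=cv2.INTER_CUBIC))
E
```

```text
time_s: 34.95
tool_pos: [0.5627, -0.1382, 0.1697]
tool_rot: [2.936, 1.117, 0.001]
ft_force: [0.3, -0.6, -0.2]
grip_width: 0.0003
grip_force: 0.0
plunger z 0.05802810533277258 145
```

View pics/t5.png

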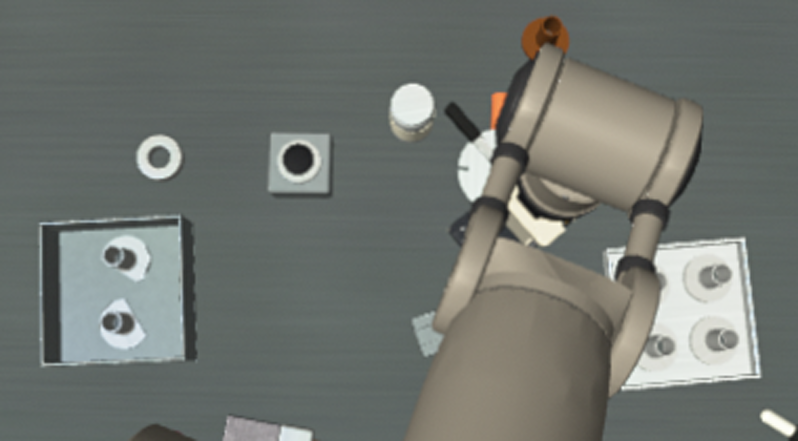

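The plunger head at (298,158) has dropped from z = 66 mm to 58 mm, so it is in. The lever (462,120) and the stubs are as left, and the arm is clear at z = 0.17.

```bash
python3 -c "
from bench import *
print(sign_off())"
```

```text
the job is handed in; nothing more can be done
None
```

The job is handed in: four sound stubs are standing in the tray, both rejects are in the bin, the valve lever is at about 44°, and the plunger is snapped in; `sign_off()` gave no verdict.

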